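# Unclamp the carved bird and put it with the finished work

### The job

The carved wooden bird is held in the clamp block. Swing the red-handled clamp lever all the way open and leave it open, then lift the bird out and set it down gently, flat on its base, in the empty bay of the plywood tray. Do not drop the bird, and leave the other things on the bench as they are.

Things in the scene. Friction and masses are not known exactly. Their poses are not given: they have to be found in the camera images.
- clamp: Wooden clamp block fixed to the bench, 165 x 150 x 30 mm, spanning x -45 to +120, y +-75 in its frame; its flat top is 30 mm above the bench. Origin on the bench under the middle of the bird's cradle; x runs from the handle end to the hinge end, y along the bird, z up. Steel hinge bracket at x 86 to 110, y +-18, top 96 mm above the bench.
- cradle (a point): Point fixed to the block, 49 mm above the bench: the middle of the bird while it lies in the cradle. The bird rests on the block's flat top between four dark wooden cheeks, 10 x 16 mm, 18 mm high above it, at x +-25.5, y +-46 from here, with 3 mm of play. Between the cheeks the top is open: fingers can reach down on both sides of the bird's middle.
- lever_hinge (a point): Middle of the lever's hinge pin, fixed to the block at x 95, y 0, 82 mm above the bench in the block's frame. The pin lies along the block's y axis.
- lever_arm (a joint): Angle of the clamp lever, rad: 0 = shut, level over the bird's back, handle towards the block's -x (it may start up to 0.15); grows as the handle swings up and over towards the hinge end; 1.57 = upright; 1.65 = fully open, against its stop. The hinge is stiff by friction: the lever stays where it is left; 2 to 3 N at the handle moves it.
- lever_grip (a point): Point on the axis of the red handle, 175 mm from the hinge pin. Handle: round bar, 20 mm diameter, 120 to 205 mm from the pin; when shut it juts out level in front of the block, axis 82 mm above the bench, nothing under it. Site x runs along the lever towards the pin, y along the pin. The rest: steel bar 18 mm wide, 12 thick, with a black rubber pad over the bird's back.
- bird_center (a point): Middle of the carved light-wood bird's body, half-way up it, 19 mm above its flat underside and above the middle of its length. Body 34 mm wide (x) with flat upright sides, 86 mm long (y), 38 mm high (z); head, 63 mm high over the underside, at +y, its beak to y +63; tail at -y, to y -70. 90 g, more or less.
- tray: Plywood tray fixed to the bench, 260 x 180 mm (x, y), floor 6 mm thick, walls 6 mm thick and 30 mm high over the bench. Origin under its middle. A divider at x +35 parts the empty bay (x -124 to +32) from the bay with the gnomes (x +38 to +124).
- tray_bay (a point): Middle of the empty bay's floor (top face of the floor, 6 mm above the bench). The bay measures 156 mm in x and 168 mm in y inside; axes as the tray's.
- gnome_red: Finished wooden gnome with a red hat, 38 mm across, 68 mm high, standing in the tray's other bay. Origin under its middle. Leave alone.
- gnome_green: The same with a green hat. Leave alone.
- knife: Carving knife lying on the bench, 170 mm long, 16 mm high. Leave alone.
- mallet: Wooden mallet lying on the bench, 245 mm long, head 70 mm thick. Leave alone.
- sanding_block: Cork sanding block, 100 x 60 x 30 mm. Leave alone.
- blank: Uncarved block of light wood, 170 x 50 x 45 mm. Leave alone.
- pencil: Green pencil lying on the bench, 165 mm long, 8 mm thick. Leave alone.
Not all that is in view belongs to the job. What is shaped like the part that bears bird_center but blue is not meant.

How it is judged:
By the outcome, as a careful person would: the job done as asked, in the order asked, and still so for the second after the job is handed in, with the robot touching nothing.
It also fails if it takes over 51 s, if anything falls off the work surface, if the arm or the gripper's body presses on something with over 40 N, if the wrist force passes 120 N, or if a joint passes its speed limit or range.

### The arm

A 7-joint arm with a two-finger parallel gripper is mounted at the origin on the work surface. World frame = base frame: x ahead of the robot, y to its left, z up, the work surface at z = 0. Lengths are in m, angles in rad, forces in N, time in s.
With the tool pointing down it reaches from about 0.4 to 0.875 m from the base axis. Payload 19.3 kg.
Tool frame: the origin (TCP) lies midway between the tips of the shut fingers; the grasp point (between the pads) lies 19 mm behind it; z points along the fingers, y is the line along which they close (so a half turn about z gives the same grasp; the last joint's range is limited). The gripper opens to 85 mm and grips with 20 to 120 N. Pads are 22 mm wide; open, the fingers measure 114 mm over their backs; the gripper's body (76 mm by 85 mm) begins 54 mm behind the grasp point. The pads swing forward as they close: fully open they stand 13 mm farther back than shut.
Start: joints at [-1.248, 0.521, -0.036, 1.599, 0.021, 1.021, -0.113], TCP at [0.239, 0.577, 0.231] pointing down, gripper open.
Joint ranges: [-2.91, 2.91], [-0.3, 2.13], [-1.5, 1.42], [0.17, 2.43], [-1.26, 4.41], [0.16, 1.93], [-2.52, 2.52]. Speed limits (rad/s): [1.89, 1.89, 2.39, 2.39, 3.01, 3.01, 3.01].

### API

Orientations are given as [roll, pitch, yaw] about the fixed x, y, z axes, in that order (R = Rz(yaw) Ry(pitch) Rx(roll)).
In Python, from workcell import * gives the robot as it stands. The module is installed in compiled form; this text tells all that it offers.
- The arm moves only by the tool play_rows, never from a script. Its argument "deltas" is a list of rows, each a list of 7 numbers: the shift along the tool's x, y, z in units of 500 mm (1.0 is 500 mm), then the turn, a rotation vector about the tool's x, y, z in units of 120 degrees (1.0 is 120 degrees), then the closure, from 0 (fully open) to 1 (shut). A call has 1 to 10 rows; each row is the pose to reach, as a shift and turn from the pose commanded when the call began, along the tool's axes at that moment; what a row does not reach only later rows make up. A row lasts 1/10 s, in which the tool goes at most 50 mm and 8.59 degrees, less where a joint would pass 70% of its speed; a pose out of reach is approached as far as the arm can. A call with a number of a shift or a turn outside -1 to 1 is refused whole. A call with a gripper value outside its range is refused whole. The fingers move at their own pace and stop on an object; "newtons" is the grip in N (left out, the last holds). Time passes only in rows, so rows that repeat a pose let the fingers close. It gives the time, the measured TCP pose, the force, the opening and the grip force at its end, in the units of the state.
- observe(): the state, without advancing time (a new reading comes with each control period).
- grab_frame(name): name is "scene" or "side" or "wrist"; returns the picture (384x512x3 uint8, red, green, blue); there is no depth.
- get_calibration(name): a dict with "fovy" (degrees; the focal length in pixels is half the picture's height over the tangent of half this angle, whatever the lens; pixels are square), "cx", "cy" (the principal point, pixels), "xyz" and "rotation" of the camera in the world. Camera axes: x right, y down, z forward; pixel columns grow to the right and rows downward; lengths in m; the calibration is good to about 2 mm. A picture is of the moment at which its call begins: read the wrist's pose just before it. get_calibration takes no time and is no camera call; for the wrist camera it gives the pose at the moment of the call.
- job_done(): hands the job in; it is judged then, once.
The state is a dict: "clock": time; "qpos": joint angles; "qd": joint speeds; "joint_efforts": joint torques, N m; "position": TCP position; "tool_rot": TCP orientation; "force": force on the tool from outside, world axes, zero at the start; "moment": the same for the moment, N m; "grip_width": finger opening in m; "finger_force": force on a finger pad.
Only numpy, scipy, OpenCV 4.12 (cv2) and the standard library are available. Lean on these libraries where they do the work, as an engineer would, in place of code of your own. Each camera call takes 0.05 s, during which the arm holds its last target. There are 200 camera calls.

## Working session

There is one attempt and no reset: what is moved stays moved. The work goes in short steps, Python scripts to look and compute and a tool call to move; the robot and the scene stay as the last step left them, time stands still between calls to the robot, and variables do not carry over. Pictures are saved under pics/ and viewed, at most 10 in all, crops included, and the job is handed in when it is done.

Besides the shell and the picture viewer there is one more tool, called after "Emit:" as name([rows], argument=value, ...), one row to a line, values as JSON. play_rows: Moves the arm, as the interface text tells. Its arguments: {"type":"object","properties":{"deltas":{"type":"array"},"newtons":{"type":"number"}},"required":["deltas"]}

```bash
mkdir -p pics; python3 - <<'E'
from workcell import *
import cv2
for n in("scene","side"):
    c=get_calibration(n);print(n,c)
    cv2.imwrite(f"pics/{n}0.png",grab_frame(n)[:,:,::-1])
s=observe();print(s["clock"],s["position"],s["tool_rot"],s["grip_width"])
E
```

```text
scene {'fovy': 57.662777437815734, 'cx': 250.55644548017534, 'cy': 193.15810820140038, 'xyz': array([1.13309919, 0.49737083, 0.72412795]), 'rotation': array([-2.23983301e+00, -6.89264878e-04,  2.28467472e+00])}
side {'fovy': 57.170334167284196, 'cx': 252.38386422208086, 'cy': 191.1262687480299, 'xyz': array([ 0.26630402, -0.93244977,  0.91813611]), 'rotation': array([-2.28300162,  0.01487261, -0.29362271])}
0.1 [0.23915507 0.57712933 0.23078781] [-3.14059704e+00  7.33484702e-05  2.74877830e+00] 0.08541450576647143
```

View pics/scene0.png

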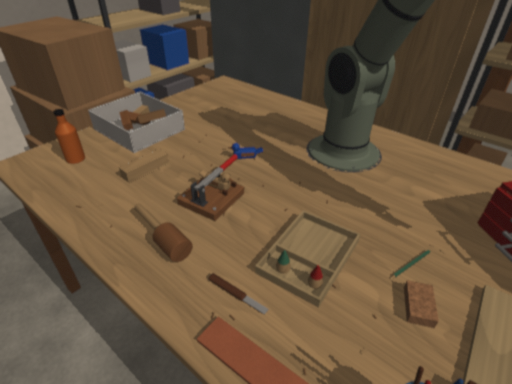

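View pics/side0.png

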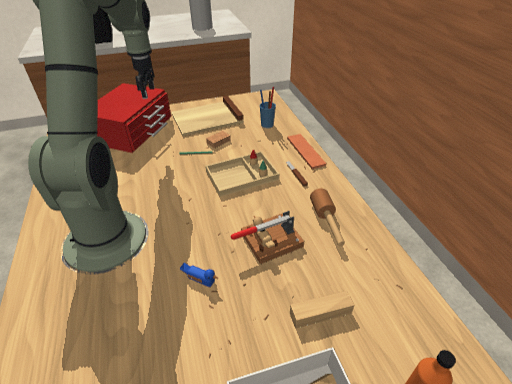

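The clamp is at scene (212,192) and side (272,238). The blue decoy bird lies free at scene (247,152) and side (198,273). The tray is at scene (307,255) and side (243,175). There are two candidates for the bird: the blue one, and the light-wood one under the lever. The wooden one fits the description, and I'll confirm it in an enlarged crop.

```bash
cat > h.py <<'E'
import numpy as np,cv2
from scipy.spatial.transform import Rotation as R
from workcell import *
def cam(n):
    c=get_calibration(n);f=192/np.tan(np.radians(c["fovy"]/2));r=np.array(c["rotation"])
    M=R.from_euler("xyz",r).as_matrix() if r.shape==(3,) else r
    return f,c["cx"],c["cy"],np.array(c["xyz"]),M
def ray(c,u,v):
    f,cx,cy,o,M=c;d=M@np.array([(u-cx)/f,(v-cy)/f,1.]);return o,d/np.linalg.norm(d)
def onz(c,u,v,z):
    o,d=ray(c,u,v);return o+d*(z-o[2])/d[2]
def proj(c,p):
    f,cx,cy,o,M=c;q=M.T@(np.array(p)-o);return np.array([cx+f*q[0]/q[2],cy+f*q[1]/q[2]])
def two(c1,p1,c2,p2):
    o1,d1=ray(c1,*p1);o2,d2=ray(c2,*p2)
    t=np.linalg.lstsq(np.c_[d1,-d2],o2-o1,rcond=None)[0];a,b=o1+t[0]*d1,o2+t[1]*d2
    return (a+b)/2,np.linalg.norm(a-b)
E
python3 - <<'E'
from h import *
a=cv2.imread("pics/scene0.png");b=cv2.imread("pics/side0.png")
A=cv2.resize(a[140:225,165:270],None,fx=3.8,fy=6*.6333,interpolation=3)
B=cv2.resize(b[205:270,225:310],None,fx=4.6,fy=4.6,interpolation=3)
C=cv2.resize(a[205:310,245:365],None,fx=2.6,fy=2.6,interpolation=3)
D=cv2.resize(b[145:200,200:285],None,fx=4.6,fy=4.6,interpolation=3)
o=np.zeros((600,800,3),np.uint8)
for i,x,y in((A,0,0),(B,400,0),(C,0,325),(D,400,325)):
    i=i[:600-y,:800-x];o[y:y+i.shape[0],x:x+i.shape[1]]=i
cv2.imwrite("pics/crop1.png",o)
for n in("scene","side"):print(proj(cam(n),[0,0,0]))
# red handle
for n,im in(("scene",a),("side",b)):
    h=cv2.cvtColor(im,cv2.COLOR_BGR2HSV);m=((h[...,0]<6)|(h[...,0]>174))&(h[...,1]>180)&(h[...,2]>90)
    k,l,s,c=cv2.connectedComponentsWithStats(m.astype(np.uint8));
    for i in range(1,k):
        if s[i,4]>15:
            ys,xs=np.nonzero(l==i);print(n,s[i],c[i].round(1),cv2.minAreaRect(np.c_[xs,ys].astype(np.float32)))
E
```

```text
[343.16691684 151.36186161]
[105.05011057 239.52288553]
scene [221 155  16  14  79] [228.9 161.2] ((228.81764221191406, 161.37059020996094), (4.4470744132995605, 17.89676284790039), 49.398704528808594)
scene [504 182   8   7  32] [508.8 184.5] ((507.5, 185.0), (6.0, 7.0), 90.0)
scene [499 188  13  11  30] [505.5 193.2] ((505.1463317871094, 192.8170623779297), (15.617377281188965, 2.030258893966675), 38.65980529785156)
scene [315 266   7  13  52] [318.  273.5] ((318.7279968261719, 272.4960021972656), (5.724334239959717, 12.16421127319336), 10.30484676361084)
side [  98   83   68   69 2432] [122.2 113.6] ((123.60224151611328, 111.01216888427734), (55.421119689941406, 77.04153442382812), 29.407188415527344)
side [140 127   9   9  18] [144.2 131.2] ((144.00001525878906, 131.00001525878906), (1.4142134189605713, 11.31370735168457), 45.0)
side [250 150   6   8  30] [252.8 154.5] ((252.5, 153.5), (7.0, 5.0), 90.0)
side [231 227  26  12 144] [243.9 232.4] ((243.30001831054688, 232.4000244140625), (6.008327484130859, 26.246902465820312), 71.56504821777344)
```

View pics/crop1.png

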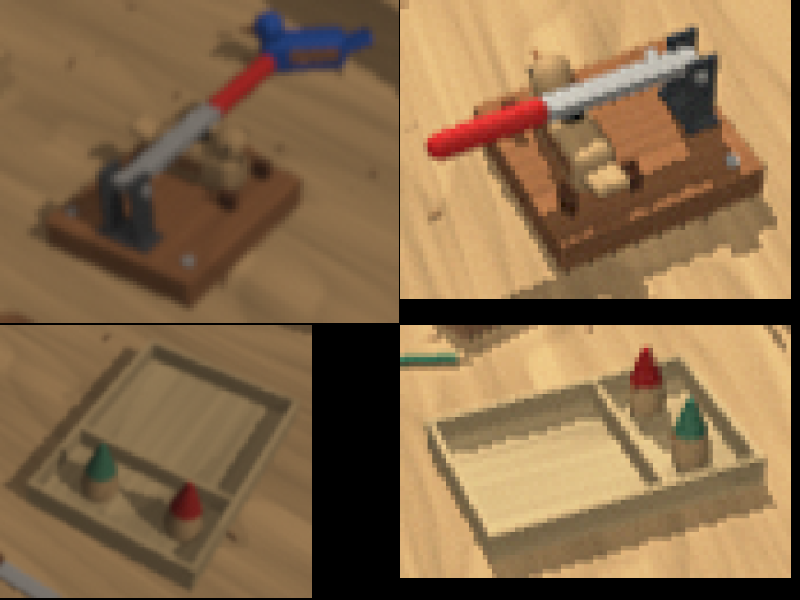

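The crop shows the light-wood bird under the steel bar of the red-handled lever in the clamp: head at side (257,221), tail at side (271,244). That is the one meant. The blue one lies free on the bench.

```bash
python3 - <<'E'
from h import *
S,D=cam("scene"),cam("side")
def fit(loc,w):
    loc=np.array(loc);w=np.array(w)[:,:2];a=loc.mean(0);b=w.mean(0);H=(loc-a).T@(w-b)
    t=np.arctan2(H[0,1]-H[1,0],H[0,0]+H[1,1]);c,s=np.cos(t),np.sin(t);M=np.array([[c,-s],[s,c]])
    o=b-M@a;return o,t,np.linalg.norm((M@loc.T).T+o-w,axis=1).round(3)
z=.03
cs=[onz(S,*p,z) for p in((177.6,196),(215,215.5),(244,187.9))]   # hinge end left (x120), ... 
cd=[onz(D,*p,z) for p in((240.2,227.8),(260.9,258.9),(303.7,242))]
print(np.round(cs,3),np.round(cd,3))
ts=[onz(S,*p,z) for p in((304.6,213.5),(357.7,234.6),(318.8,301.2),(250.8,264.6))]
td=[onz(D,*p,z) for p in((206.5,167.4),(219,190.7),(279.3,174.3),(260.9,152.6))]
print(np.round(ts,3),np.round(td,3))
# red handle: centroid both views, and ends
print(two(S,(228.9,161.2),D,(243.9,232.4)))
print("pin",two(S,(165+130/3.8,140+180/3.8),D,(225+295/4.6,205+62/4.6)))
print("tip",two(S,(236.5,154.8),D,(231,236.5)))
E
```

```text
[[ 0.632 -0.243  0.03 ]
 [ 0.619 -0.087  0.03 ]
 [ 0.462 -0.111  0.03 ]] [[ 0.455 -0.116  0.03 ]
 [ 0.482 -0.265  0.03 ]
 [ 0.638 -0.241  0.03 ]]
[[0.437 0.109 0.03 ]
 [0.414 0.271 0.03 ]
 [0.67  0.305 0.03 ]
 [0.691 0.116 0.03 ]] [[0.412 0.261 0.03 ]
 [0.429 0.098 0.03 ]
 [0.686 0.123 0.03 ]
 [0.663 0.294 0.03 ]]
(array([ 0.44721963, -0.19316489,  0.09063154]), np.float64(0.003483955120255985))
pin (array([ 0.60601882, -0.17039237,  0.08369563]), np.float64(0.010491679537391642))
tip (array([ 0.40368494, -0.19908154,  0.0923871 ]), np.float64(0.0035225628820835533))
```

Clamp origin is about (0.511,-0.183) with yaw 0.15. That predicts the middle of the red handle at (0.445,-0.193), and it measures (0.447,-0.193,0.091). The tray centre is (0.550,0.198) with yaw 0.105, so the bay middle is (0.504,0.193).

```bash
cat >> h.py <<'E'
def delta(pos,rpy,p0=None,r0=None):
    s=observe();p0=s["position"] if p0 is None else np.array(p0);r0=s["tool_rot"] if r0 is None else r0
    A=R.from_euler("xyz",r0);B=R.from_euler("xyz",rpy)
    return np.r_[A.inv().apply(np.array(pos)-p0)/.5,(A.inv()*B).as_rotvec()/np.radians(120)].round(4)
E
python3 - <<'E'
from h import *
pi=np.pi
print(delta([.45,.2,.25],[pi,0,1.35]))
print(delta([.425,-.195,.17],[pi,0,.15],[.45,.2,.25],[pi,0,1.35]))
E
```

```text
[-6.783e-01 -5.354e-01 -3.780e-02 -4.000e-04  4.000e-04  6.679e-01]
[-0.7818  0.1242  0.16    0.     -0.      0.573 ]
```

Emit:
play_rows([
  [-0.678,-0.535,-0.038,0,0,0.668,0],
  [-0.678,-0.535,-0.038,0,0,0.668,0],
  [-0.678,-0.535,-0.038,0,0,0.668,0],
  [-0.678,-0.535,-0.038,0,0,0.668,0],
  [-0.678,-0.535,-0.038,0,0,0.668,0],
  [-0.678,-0.535,-0.038,0,0,0.668,0],
  [-0.678,-0.535,-0.038,0,0,0.668,0],
  [-0.678,-0.535,-0.038,0,0,0.668,0],
  [-0.678,-0.535,-0.038,0,0,0.668,0],
  [-0.678,-0.535,-0.038,0,0,0.668,0],
])

```text
clock: 1.1
position: [0.4519, 0.1962, 0.2506]
tool_rot: [3.14, 0.001, 1.338]
force: [-0.9, 1.1, -0.4]
grip_width: 0.0852
finger_force: 0.0
```

```bash
python3 - <<'E'
from h import *
s=observe();print(s["clock"],s["position"],s["tool_rot"],s["qpos"])
print(delta([.425,-.195,.17],[np.pi,0,.15]))
E
```

```text
1.1 [0.4518519  0.19623575 0.25059203] [3.14048893e+00 7.48895610e-04 1.33770141e+00] [-0.84818428  0.30534377  0.39827716  1.9337408  -0.14437931  0.92976104
 -0.61296433]
[-7.736e-01  1.283e-01  1.619e-01  7.000e-04  0.000e+00  5.671e-01]
```

Emit:
play_rows([
  [-0.774,0.128,0.162,0,0,0.567,0],
  [-0.774,0.128,0.162,0,0,0.567,0],
  [-0.774,0.128,0.162,0,0,0.567,0],
  [-0.774,0.128,0.162,0,0,0.567,0],
  [-0.774,0.128,0.162,0,0,0.567,0],
  [-0.774,0.128,0.162,0,0,0.567,0],
  [-0.774,0.128,0.162,0,0,0.567,0],
  [-0.774,0.128,0.162,0,0,0.567,0],
  [-0.774,0.128,0.162,0,0,0.567,0],
  [-0.774,0.128,0.162,0,0,0.567,0],
])

```text
clock: 2.1
position: [0.427, -0.1921, 0.1689]
tool_rot: [3.142, 0.001, 0.16]
force: [0.0, 0.1, 0.8]
grip_width: 0.0858
finger_force: 0.0
```

```bash
python3 - <<'E'
from h import *
s=observe();print(s["clock"],s["position"],s["tool_rot"],s["qpos"])
c=cam("wrist");im=grab_frame("wrist")[:,:,::-1].copy();cv2.imwrite("pics/w1.png",im);np.save("w1.npy",np.array([*c[:3],*c[3],*c[4].ravel()]))
print(c[3],c[4].round(3))
h=cv2.cvtColor(im,cv2.COLOR_BGR2HSV);m=((h[...,0]<6)|(h[...,0]>174))&(h[...,1]>170)&(h[...,2]>80)
k,l,st,ce=cv2.connectedComponentsWithStats(m.astype(np.uint8))
i=1+np.argmax(st[1:,4]);ys,xs=np.nonzero(l==i);r=cv2.minAreaRect(np.c_[xs,ys].astype(np.float32));print(st[i],r,cv2.boxPoints(r).round(1))
E
```

```text
2.1 [ 0.42696456 -0.19211237  0.16890932] [3.14155926e+00 1.19397591e-03 1.59963067e-01] [-0.23001322  0.45455441  0.69412531  2.08679044 -0.42702337  0.74314684
 -0.67518112]
[ 0.49397389 -0.1820243   0.31122902] [[ 0.16  -0.949 -0.272]
 [-0.987 -0.154 -0.044]
 [-0.     0.275 -0.961]]
[ 246  120   24  104 2220] ((257.5, 171.5), (103.0, 23.0), 90.0) [[246. 120.]
 [269. 120.]
 [269. 223.]
 [246. 223.]]
```

View pics/w1.png

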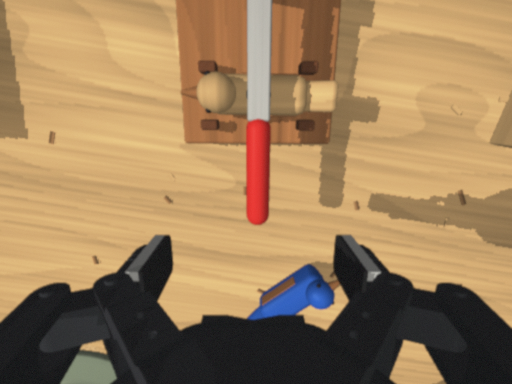

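The wrist view shows the red handle at column 257, rows 120-223, parallel to the image columns and centred between the fingers. The bird lies crosswise behind it, head at (215,92), tail at (320,96), with the cheeks at (208,66), (309,67), (210,125) and (305,125).

```bash
python3 - <<'E'
from h import *
a=np.load("w1.npy");c=(a[0],a[1],a[2],a[3:6],a[6:].reshape(3,3))
for t in(0,.05,.1,.15):
    z1=.082+.12*np.sin(t);z2=.082+.2*np.sin(t)
    p=onz(c,257.5,120,z1);q=onz(c,257.5,222,z2);print(t,p.round(4),q.round(4),np.linalg.norm(p-q))
for u,v in((208,66),(309,67),(210,125),(305,125)):print(onz(c,u,v,.048).round(4))
L,Rr=onz(c,186,143,.03),onz(c,330,143,.03);print(L.round(4),Rr.round(4),((L+Rr)/2).round(4))
E
```

```text
0 [ 0.4892 -0.1867  0.082 ] [ 0.4008 -0.2015  0.082 ] 0.08960729349353952
0.05 [ 0.4893 -0.1866  0.088 ] [ 0.4049 -0.2006  0.092 ] 0.08569741417608748
0.1 [ 0.4894 -0.1865  0.094 ] [ 0.4089 -0.1998  0.102 ] 0.08200081648269969
0.15 [ 0.4896 -0.1864  0.0999] [ 0.413  -0.1989  0.1119] 0.07855291587617766
[ 0.5274 -0.1362  0.048 ]
[ 0.5409 -0.2252  0.048 ]
[ 0.4768 -0.144   0.048 ]
[ 0.4911 -0.2324  0.048 ]
[ 0.4539 -0.1192  0.03  ] [ 0.4775 -0.2649  0.03  ] [ 0.4657 -0.192   0.03  ]
```

```bash
python3 - <<'E'
from h import *
print(delta([.4312,-.1968,.069],[np.pi,0,.16]))
E
```

```text
[ 5.700e-03  1.300e-02  2.002e-01 -2.000e-04  3.000e-04  1.200e-03]
```

Emit:
play_rows([
  [0.006,0.011,0.08,0,0,0,0],
  [0.006,0.011,0.14,0,0,0,0],
  [0.006,0.011,0.18,0,0,0,0],
  [0.006,0.011,0.2,0,0,0,0],
  [0.006,0.011,0.2,0,0,0,0.3],
  [0.006,0.011,0.2,0,0,0,0.6],
  [0.006,0.011,0.2,0,0,0,0.9],
  [0.006,0.011,0.2,0,0,0,1],
  [0.006,0.011,0.2,0,0,0,1],
  [0.006,0.011,0.2,0,0,0,1],
], newtons=25)

```text
clock: 3.15
position: [0.4318, -0.1956, 0.0696]
tool_rot: [-3.141, -0.001, 0.163]
force: [0.9, 4.6, 0.9]
grip_width: 0.0193
finger_force: 26.1
```

```bash
cat > arc.py <<'E'
from h import *
s=observe();print(s["clock"],s["position"],s["tool_rot"],s["grip_width"],s["finger_force"],s["force"])
P=np.array([.6038,-.1694]);u=np.array([np.cos(.16),np.sin(.16)])
g=.175
for t in np.arange(.15,1.69,.1):
    d=g*(np.cos(.05)-np.cos(t)),g*(np.sin(t)-np.sin(.05))
    print(round(t,2),np.round([d[0]/.5,-d[1]/.5],3))
E
python3 arc.py
```

```text
3.15 [ 0.43175072 -0.1956275   0.0695562 ] [-3.14116307e+00 -5.91953048e-04  1.62580964e-01] 0.019255346788415773 26.068601310253143 [0.91442687 4.5709402  0.87511153]
0.15 [ 0.003 -0.035]
0.25 [ 0.01  -0.069]
0.35 [ 0.021 -0.103]
0.45 [ 0.034 -0.135]
0.55 [ 0.051 -0.165]
0.65 [ 0.071 -0.194]
0.75 [ 0.093 -0.221]
0.85 [ 0.119 -0.245]
0.95 [ 0.146 -0.267]
1.05 [ 0.175 -0.286]
1.15 [ 0.207 -0.302]
1.25 [ 0.239 -0.315]
1.35 [ 0.273 -0.324]
1.45 [ 0.307 -0.33 ]
1.55 [ 0.342 -0.332]
1.65 [ 0.377 -0.331]
```

Emit:
play_rows([
  [0.003,0,-0.035,0,0,0,1],
  [0.01,0,-0.069,0,0,0,1],
  [0.021,0,-0.103,0,0,0,1],
  [0.034,0,-0.135,0,0,0,1],
  [0.051,0,-0.165,0,0,0,1],
  [0.071,0,-0.194,0,0,0,1],
  [0.093,0,-0.221,0,0,0,1],
  [0.119,0,-0.245,0,0,0,1],
  [0.146,0,-0.267,0,0,0,1],
  [0.175,0,-0.286,0,0,0,1],
])

```text
clock: 4.15
position: [0.5175, -0.182, 0.2127]
tool_rot: [-3.141, 0.001, 0.162]
force: [-0.3, -1.8, -5.7]
grip_width: 0.0192
finger_force: 24.7
```

```bash
python3 - <<'E'
from h import *
s=observe();print(s["clock"],s["position"],s["tool_rot"],s["grip_width"],s["finger_force"],s["force"])
u=np.array([np.cos(.16),np.sin(.16)]);cl=np.array(s["position"][:2])-[.6038,-.1694]
print(cl@u,cl@[-u[1],u[0]],s["position"][2]-.082+.022)
E
```

```text
4.15 [ 0.51751869 -0.18200787  0.21271339] [-3.14143746e+00  1.14516876e-03  1.61738595e-01] 0.01915402339788509 24.733029305934906 [-0.31967747 -1.82718314 -5.68343916]
-0.08718792705499101 0.0012993515580681976 0.15271339166215456
```

Emit:
play_rows([
  [0.032,0,-0.016,0,0,0,1],
  [0.064,0,-0.029,0,0,0,1],
  [0.098,0,-0.038,0,0,0,1],
  [0.132,0,-0.044,0,0,0,1],
  [0.167,0,-0.046,0,0,0,1],
  [0.185,0,-0.046,0,0,0,1],
  [0.202,0,-0.045,0,0,0,1],
  [0.212,0,-0.044,0,0,0,1],
  [0.22,0,-0.044,0,0,0,1],
  [0.22,0,-0.044,0,0,0,1],
])

```text
clock: 5.15
position: [0.6264, -0.164, 0.2341]
tool_rot: [-3.142, 0.0, 0.162]
force: [-0.0, -0.9, 0.6]
grip_width: -0.0002
finger_force: 0.0
```

```bash
python3 - <<'E'
from h import *
s=observe();print(s["clock"],s["position"],s["tool_rot"],s["grip_width"],s["finger_force"],s["force"])
u=np.array([np.cos(.16),np.sin(.16)]);cl=np.array(s["position"][:2])-[.6038,-.1694]
print(cl@u,cl@[-u[1],u[0]],s["position"][2]-.082+.022)
cv2.imwrite("pics/side1.png",cv2.resize(grab_frame("side")[150:280,200:330,::-1],None,fx=4,fy=4,interpolation=3))
E
```

```text
5.15 [ 0.62643711 -0.1640481   0.23410774] [-3.14153020e+00  2.60876534e-04  1.62331759e-01] -0.00018134062357087812 0.0 [-0.04977292 -0.89782552  0.55346244]
0.02320062932721499 0.0016770343331481326 0.17410773898457596
```

View pics/side1.png

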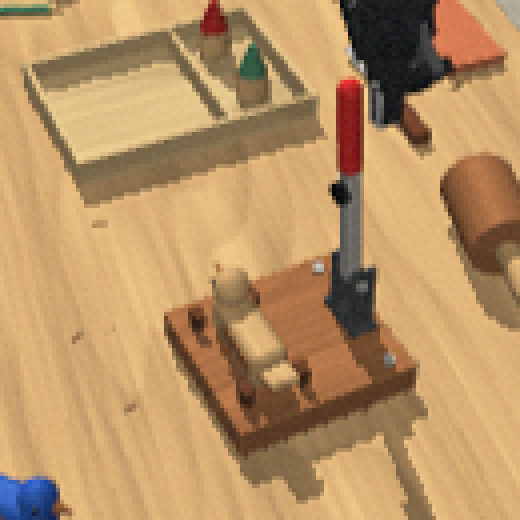

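The handle slid out of the fingers near the stop. It now stands near upright at side (287,170), with the bird free in the cradle. I'll measure the lever's angle across the two views.

```bash
cat > lev.py <<'E'
from h import *
P=[]
for n,b in(("scene",(150,100,240,230)),("side",(270,160,310,205))):
    im=grab_frame(n)[:,:,::-1];h=cv2.cvtColor(im,cv2.COLOR_BGR2HSV);m=((h[...,0]<6)|(h[...,0]>174))&(h[...,1]>170)&(h[...,2]>70)
    k=np.zeros_like(m);k[b[1]:b[3],b[0]:b[2]]=1;m&=k
    ys,xs=np.nonzero(m);r=cv2.minAreaRect(np.c_[xs,ys].astype(np.float32));bp=cv2.boxPoints(r);bp=bp[np.argsort(bp[:,1])]
    print(n,m.sum(),bp[:2].mean(0),bp[2:].mean(0));P.append((cam(n),[bp[:2].mean(0),bp[2:].mean(0)]))
u=np.array([np.cos(.16),np.sin(.16)]);w=[]
for i in(0,1):
    p,e=two(P[0][0],P[0][1][i],P[1][0],P[1][1][i]);w.append(p)
    print(p.round(4),e.round(4),(p[:2]-[.6038,-.1694])@u,p[2]-.082)
d=w[0]-w[1];print("tilt",np.pi/2+np.arctan2(d[:2]@u,d[2]),[np.pi/2+np.arctan2((p[:2]-[.6038,-.1694])@u,p[2]-.082) for p in w])
E
python3 lev.py
```

```text
scene 106 [195.5 134. ] [195.5 154. ]
side 129 [286.5 170. ] [286.5 193. ]
[ 0.6017 -0.1533  0.2717] 0.0054 0.0004965787389724 0.18973244859508992
[ 0.5963 -0.1725  0.1982] 0.0017 -0.007948176272788427 0.11617239808720771
tilt 1.6850967808923651 [np.float64(1.5734135786608419), np.float64(1.5024856989135882)]
```

The lever measures about 1.57, so it may be short of the stop. I'll go over the top and push it on with shut fingers from the handle side.

Emit:
play_rows([
  [0,0,-0.1,0,0,0,1],
  [0,0,-0.2,0,0,0,1],
  [-0.07,0,-0.2,0,0,0,1],
  [-0.15,0,-0.2,0,0,0,1],
  [-0.15,0,-0.13,0,0,0,1],
  [-0.15,0,-0.05,0,0,0,1],
  [-0.15,0,-0.02,0,0,0,1],
  [-0.15,0,-0.02,0,0,0,1],
])

```text
clock: 6.1
position: [0.5513, -0.176, 0.2427]
tool_rot: [-3.141, 0.003, 0.162]
force: [0.2, -0.6, -0.4]
grip_width: 0.0002
finger_force: 0.0
```

Emit:
play_rows([
  [0.03,0,0,0,0,0,1],
  [0.05,0,0,0,0,0,1],
  [0.06,0,0,0,0,0,1],
  [0.07,0,0,0,0,0,1],
  [0.08,0,0,0,0,0,1],
  [0.08,0,0,0,0,0,1],
])

```text
clock: 6.7
position: [0.5922, -0.1697, 0.2444]
tool_rot: [3.141, -0.0, 0.162]
force: [-0.7, 0.6, 0.1]
grip_width: -0.0001
finger_force: 0.0
```

```bash
cat > st.py <<'E'
from h import *
s=observe();print(s["clock"],s["position"],s["tool_rot"],s["grip_width"],s["finger_force"],s["force"])
u=np.array([np.cos(.16),np.sin(.16)]);cl=np.array(s["position"][:2])-[.6038,-.1694]
print(cl@u,cl@[-u[1],u[0]])
E
python3 st.py; python3 lev.py
```

```text
6.7 [ 0.59224063 -0.16969617  0.24435373] [ 3.14147178e+00 -2.04190616e-04  1.62490275e-01] -5.784118696281691e-05 0.0 [-0.70284039  0.57681815  0.07955756]
-0.011458911177233926 0.0015492358304151983
scene 163 [188.28523 127.94968] [193.2282  155.95975]
side 95 [293.78848 172.5577 ] [290.0577  191.21153]
[ 0.6088 -0.1797  0.2817] 0.0046 0.0033345120785235704 0.19968121105029485
[ 0.609  -0.1686  0.1991] 0.0006 0.005221867913200295 0.11712022267810597
tilt 1.5479401666843904 [np.float64(1.587493952755777), np.float64(1.6153523546390116)]
```

Emit:
play_rows([
  [0.01,0,0,0,0,0,1],
  [0.02,0,0,0,0,0,1],
  [0.03,0,0,0,0,0,1],
  [0.03,0,0,0,0,0,1],
])

```text
clock: 7.2
position: [0.5992, -0.1692, 0.244]
tool_rot: [-3.137, 0.015, 0.158]
force: [-61.0, 3.1, 33.7]
grip_width: 0.0001
finger_force: 31.1
```

```bash
python3 st.py; python3 lev.py
```

```text
7.2 [ 0.59923849 -0.16916388  0.24395104] [-3.13702176  0.01474031  0.15830947] 8.732759548707176e-05 31.10198199748993 [-60.99568883   3.12759065  33.69861515]
-0.004465629897308062 0.0009598336682406932
scene 159 [186.72829 129.05095] [191.9698  157.00566]
side 88 [295.1471  172.58824] [291.05298 191.01176]
[ 0.6136 -0.1799  0.2804] 0.0036 0.008022931126115669 0.19840713945759275
[ 0.6133 -0.1681  0.1982] 0.002 0.009543038789820124 0.11616168395111733
tilt 1.5523158576014908 [np.float64(1.6112110144696903), np.float64(1.6527653197384573)]
```

The lever is against its stop (61 N reaction). I'm backing off, then turning and opening above the bird.

Emit:
play_rows([
  [-0.05,0,0,0,0,0,1],
  [-0.12,0,0,0,0,0,1],
  [-0.18,0,0,0,0,0,1],
  [-0.18,0,0,0,0,0,1],
])

```text
clock: 7.7
position: [0.5151, -0.1829, 0.2448]
tool_rot: [-3.141, -0.0, 0.159]
force: [1.3, -0.7, 0.3]
grip_width: 0.0004
finger_force: 0.0
```

```bash
python3 st.py; python3 - <<'E'
from h import *
print(delta([.5,-.186,.2],[np.pi,0,1.73]))
E
```

```text
7.7 [ 0.51509299 -0.18294258  0.24482585] [-3.14070863e+00 -6.29584568e-05  1.59273320e-01] 0.0003951720634911537 0.0 [ 1.31766353 -0.65452486  0.28929791]
-0.08973155706919118 0.0007630398259557283
[-3.08e-02  1.30e-03  8.96e-02 -3.00e-04 -4.00e-04 -7.50e-01]
```

Emit:
play_rows([
  [-0.03,0,0,0,0,-0.075,0.5],
  [-0.03,0,0,0,0,-0.15,0],
  [-0.03,0,0.02,0,0,-0.22,0],
  [-0.03,0,0.05,0,0,-0.29,0],
  [-0.03,0,0.09,0,0,-0.36,0],
  [-0.03,0,0.09,0,0,-0.44,0],
  [-0.03,0,0.09,0,0,-0.51,0],
  [-0.03,0,0.09,0,0,-0.58,0],
  [-0.03,0,0.09,0,0,-0.65,0],
  [-0.03,0,0.09,0,0,-0.75,0],
])

```text
clock: 8.7
position: [0.5038, -0.1842, 0.1994]
tool_rot: [3.141, -0.0, 1.668]
force: [0.0, -0.6, 0.2]
grip_width: 0.0855
finger_force: 0.0
```

```bash
python3 - <<'E'
from h import *
s=observe();print(s["clock"],s["position"],s["tool_rot"],s["grip_width"],s["qpos"])
c=cam("wrist");im=grab_frame("wrist")[:,:,::-1].copy();cv2.imwrite("pics/w2.png",im);np.save("w2.npy",np.array([*c[:3],*c[3],*c[4].ravel()]))
E
```

```text
8.7 [ 0.50380316 -0.1842386   0.19936264] [ 3.14102633e+00 -3.05796870e-05  1.66841088e+00] 0.08547420160041627 [ 0.00353258  0.43834954  0.31791079  1.88061643 -0.17794395  0.84944161
  0.50887951]
```

View pics/w2.png

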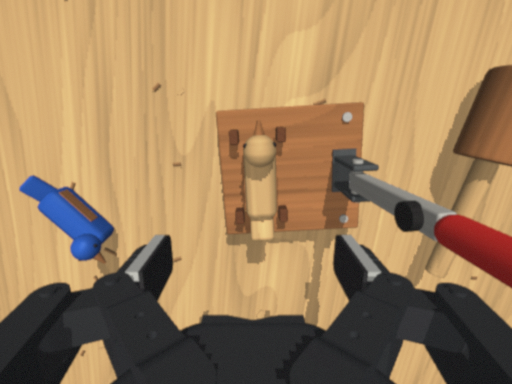

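The wrist view shows the bird free of the lever, head at (259,150) and tail tip at (262,238), between the cheeks at (234,136), (280,134), (239,216) and (283,213). The lever leans away on the right.

```bash
python3 - <<'E'
from h import *
a=np.load("w2.npy");c=(a[0],a[1],a[2],a[3:6],a[6:].reshape(3,3))
q=np.array([onz(c,u,v,.048) for u,v in((234,136),(280,134),(239,216),(283,213))]);m=q.mean(0);print(q.round(4),m)
d=(q[0]+q[1]-q[2]-q[3])[:2];print("y dir yaw",np.arctan2(d[1],d[0])-np.pi/2)
print("head",onz(c,259,150,.085).round(4),"tail",onz(c,262,236,.05).round(4))
C=[.5095,-.1845]
print(delta([*C,.12],[np.pi,0,.16+np.pi/2]))
E
```

```text
[[ 0.4778 -0.1409  0.048 ]
 [ 0.5262 -0.134   0.048 ]
 [ 0.4907 -0.2309  0.048 ]
 [ 0.5408 -0.2222  0.048 ]] [ 0.50886161 -0.18199956  0.048     ]
y dir yaw 0.15347029759950415
head [ 0.5044 -0.1484  0.085 ] tail [ 0.5197 -0.2524  0.05  ]
[-0.0016  0.0113  0.1589  0.0003  0.     -0.0251]
```

Emit:
play_rows([
  [-0.002,0.011,0.08,0,0,-0.025,0],
  [-0.002,0.011,0.16,0,0,-0.025,0],
  [-0.002,0.011,0.22,0,0,-0.025,0],
  [-0.002,0.011,0.26,0,0,-0.025,0],
  [-0.002,0.011,0.29,0,0,-0.025,0],
  [-0.002,0.011,0.31,0,0,-0.025,0],
  [-0.002,0.011,0.325,0,0,-0.025,0],
  [-0.002,0.011,0.326,0,0,-0.025,0],
])

```text
clock: 9.55
position: [0.5086, -0.1848, 0.0358]
tool_rot: [-3.141, -0.0, 1.714]
force: [0.8, -0.2, -0.1]
grip_width: 0.0853
finger_force: 0.0
```

Emit:
play_rows([
  [0,0,0,0,0,0,0.3],
  [0,0,0,0,0,0,0.4],
  [0,0,0,0,0,0,0.5],
  [0,0,0,0,0,0,0.6],
  [0,0,0,0,0,0,0.8],
  [0,0,0,0,0,0,1],
  [0,0,0,0,0,0,1],
  [0,0,0,0,0,0,1],
], newtons=35)

```text
clock: 10.35
position: [0.5089, -0.1849, 0.0368]
tool_rot: [3.141, 0.0, 1.715]
force: [0.1, 1.3, 6.5]
grip_width: 0.0335
finger_force: 35.0
```

Emit:
play_rows([
  [0,0,-0.02,0,0,0,1],
  [0,0,-0.06,0,0,0,1],
  [0,0,-0.12,0,0,0,1],
  [0,0,-0.18,0,0,0,1],
  [0,0,-0.24,0,0,0,1],
  [0,0,-0.28,0,0,0,1],
  [0,0,-0.3,0,0,0,1],
  [0,0,-0.3,0,0,0,1],
])

```text
clock: 11.15
position: [0.509, -0.1849, 0.1875]
tool_rot: [3.14, 0.001, 1.715]
force: [-0.2, 0.5, -1.4]
grip_width: 0.0335
finger_force: 36.1
```

```bash
python3 st.py; python3 - <<'E'
from h import *
print(delta([.5045,.1925,.187],[np.pi,0,.105+np.pi/2]))
c=cam("wrist");im=grab_frame("wrist")[:,:,::-1].copy();cv2.imwrite("pics/w3.png",im)
E
```

```text
11.15 [ 0.50895249 -0.1849215   0.18748313] [3.13974783e+00 5.27372223e-04 1.71458287e+00] 0.033512554589753045 36.069186329841614 [-0.16966924  0.48956001 -1.38102065]
-0.09610890880455947 -0.00021231325340238696
[7.483e-01 9.930e-02 8.000e-04 9.000e-04 2.000e-04 1.850e-02]
```

View pics/w3.png

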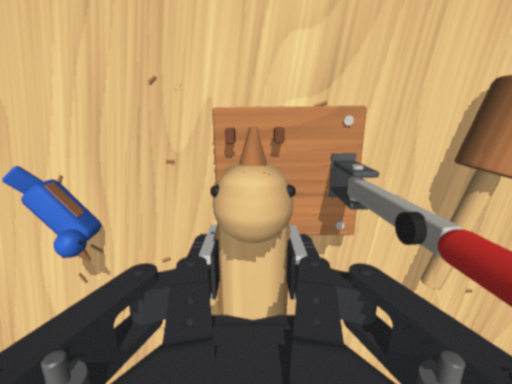

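The bird is held level between the pads, with the head at (254,205) and the cradle empty. I'm moving over to the bay.

Emit:
play_rows([
  [0.03,0.004,0,0,0,0.002,1],
  [0.1,0.013,0,0,0,0.004,1],
  [0.18,0.024,0,0,0,0.006,1],
  [0.27,0.036,0,0,0,0.008,1],
  [0.36,0.048,0,0,0,0.01,1],
  [0.45,0.06,0,0,0,0.012,1],
  [0.54,0.072,0,0,0,0.014,1],
  [0.62,0.083,0,0,0,0.016,1],
  [0.69,0.092,0,0,0,0.018,1],
  [0.73,0.097,0,0,0,0.018,1],
])

```text
clock: 12.2
position: [0.5032, 0.1863, 0.1848]
tool_rot: [-3.14, 0.0, 1.68]
force: [0.2, 0.0, -1.2]
grip_width: 0.0334
finger_force: 36.0
```

```bash
python3 - <<'E'
from h import *
s=observe();print(s["clock"],s["position"],s["tool_rot"],s["grip_width"])
c=cam("wrist");im=grab_frame("wrist")[:,:,::-1].copy();cv2.imwrite("pics/w4.png",im);np.save("w4.npy",np.array([*c[:3],*c[3],*c[4].ravel()]))
E
```

```text
12.2 [0.50315764 0.18631538 0.18479812] [-3.13951616e+00  1.35305503e-04  1.67961668e+00] 0.03338604440762322
```

View pics/w4.png

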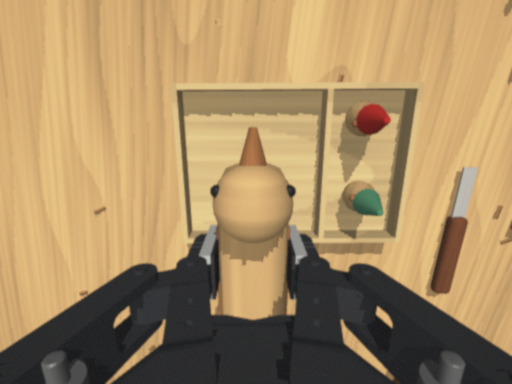

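The bird is over the tray. Tray rim corners are at (177,85), (419,84), (397,241) and (188,240), the divider runs (328,88)-(318,240), and the gnomes are clear on the right.

```bash
python3 - <<'E'
from h import *
a=np.load("w4.npy");c=(a[0],a[1],a[2],a[3:6],a[6:].reshape(3,3))
q=np.array([onz(c,u,v,.03)[:2] for u,v in((177,85),(419,84),(397,241),(188,240))]);print(q.round(4))
d=q[1]+q[2]-q[0]-q[3];t=np.arctan2(d[1],d[0]);x=np.array([np.cos(t),np.sin(t)]);m=q.mean(0)
print("yaw",t,"size",np.linalg.norm(q[1]-q[0]),np.linalg.norm(q[0]-q[3]),"c",m,"bay",m-.046*x)
b=m-.046*x+.0035*np.array([-x[1],x[0]])
print(b,delta([*b,.12],[np.pi,0,t+np.pi/2]))
E
```

```text
[[0.4133 0.2738]
 [0.6592 0.3017]
 [0.6815 0.1271]
 [0.4322 0.1008]]
yaw 0.10911160749541737 size 0.24745401291436359 0.17408391708349782 c [0.54655865 0.20086113] bay [0.5008322  0.19585195]
[0.50045107 0.19933113] [ 0.0215 -0.0025  0.1295 -0.001  -0.0004  0.0009]
```

Emit:
play_rows([
  [0.02,-0.003,0.03,0,0,0,1],
  [0.02,-0.003,0.09,0,0,0,1],
  [0.02,-0.003,0.15,0,0,0,1],
  [0.02,-0.003,0.2,0,0,0,1],
  [0.02,-0.003,0.24,0,0,0,1],
  [0.02,-0.003,0.27,0,0,0,1],
  [0.02,-0.003,0.295,0,0,0,1],
  [0.02,-0.003,0.31,0,0,0,1],
  [0.02,-0.003,0.32,0,0,0,1],
  [0.02,-0.003,0.32,0,0,0,1],
])

```text
clock: 13.25
position: [0.5016, 0.193, 0.0259]
tool_rot: [-3.141, 0.0, 1.677]
force: [0.6, -0.1, -0.4]
grip_width: 0.0336
finger_force: 36.1
```

```bash
python3 st.py
```

```text
13.25 [0.50156827 0.19296703 0.02592632] [-3.14104681e+00  2.38102895e-04  1.67679244e+00] 0.03360576055721203 36.06865167617798 [ 0.61384069 -0.06305462 -0.41326914]
-0.043194287147023426 0.37402599641808615
```

Emit:
play_rows([
  [0,0,0.006,0,0,0,1],
  [0,0,0.011,0,0,0,1],
  [0,0,0.016,0,0,0,1],
  [0,0,0.02,0,0,0,1],
  [0,0,0.02,0,0,0,1],
])

```text
clock: 13.75
position: [0.5016, 0.1931, 0.0161]
tool_rot: [-3.141, 0.0, 1.677]
force: [-0.1, 0.0, -1.3]
grip_width: 0.0335
finger_force: 36.1
```

Emit:
play_rows([
  [0,0,0.002,0,0,0,1],
  [0,0,0.004,0,0,0,1],
  [0,0,0.004,0,0,0,1],
])

```text
clock: 14.05
position: [0.5017, 0.1931, 0.0142]
tool_rot: [-3.142, 0.0, 1.677]
force: [0.8, -0.6, -0.5]
grip_width: 0.0334
finger_force: 36.1
```

Emit:
play_rows([
  [0,0,0.001,0,0,0,1],
  [0,0,0.002,0,0,0,1],
  [0,0,0.002,0,0,0,1],
])

```text
clock: 14.35
position: [0.5017, 0.1931, 0.0132]
tool_rot: [-3.142, 0.0, 1.677]
force: [-0.7, 1.1, -0.4]
grip_width: 0.0338
finger_force: 36.1
```

Emit:
play_rows([
  [0,0,0.001,0,0,0,1],
  [0,0,0.002,0,0,0,1],
  [0,0,0.002,0,0,0,1],
])

```text
clock: 14.65
position: [0.5018, 0.1931, 0.0128]
tool_rot: [3.141, -0.0, 1.677]
force: [-3.8, -1.4, 12.5]
grip_width: 0.034
finger_force: 37.8
```

The bird touched the floor at the expected height (12.5 N). Releasing.

Emit:
play_rows([
  [0,0,-0.001,0,0,0,0.55],
  [0,0,-0.001,0,0,0,0.5],
  [0,0,-0.001,0,0,0,0.4],
  [0,0,-0.001,0,0,0,0.2],
  [0,0,-0.001,0,0,0,0.1],
  [0,0,-0.001,0,0,0,0.1],
])

```text
clock: 15.25
position: [0.5017, 0.1931, 0.0128]
tool_rot: [-3.142, 0.0, 1.677]
force: [-0.4, 0.1, 1.1]
grip_width: 0.077
finger_force: 0.0
```

Emit:
play_rows([
  [0,0,-0.02,0,0,0,0.1],
  [0,0,-0.06,0,0,0,0.1],
  [0,0,-0.12,0,0,0,0.1],
  [0,0,-0.2,0,0,0,0.1],
  [0,0,-0.28,0,0,0,0.1],
  [0,0,-0.36,0,0,0,0.1],
  [0,0,-0.4,0,0,0,0.1],
  [0,0,-0.4,0,0,0,0.1],
])

```text
clock: 16.05
position: [0.5028, 0.1935, 0.2163]
tool_rot: [3.137, -0.002, 1.677]
force: [1.1, -0.1, -0.3]
grip_width: 0.0769
finger_force: 0.0
```

```bash
python3 st.py; python3 - <<'E'
from h import *
a=grab_frame("side")[130:290,180:340,::-1];b=grab_frame("wrist")[:,:,::-1]
cv2.imwrite("pics/f.png",np.hstack([cv2.resize(a,(384,384),interpolation=3),cv2.resize(b,(416,384))]))
E
```

```text
16.05 [0.50281803 0.19351734 0.21631721] [ 3.13696715e+00 -2.22337415e-03  1.67657835e+00] 0.07689897942451887 0.0 [ 1.12270553 -0.11507903 -0.29166947]
-0.041872815343373795 0.37437016731684114
```

View pics/f.png

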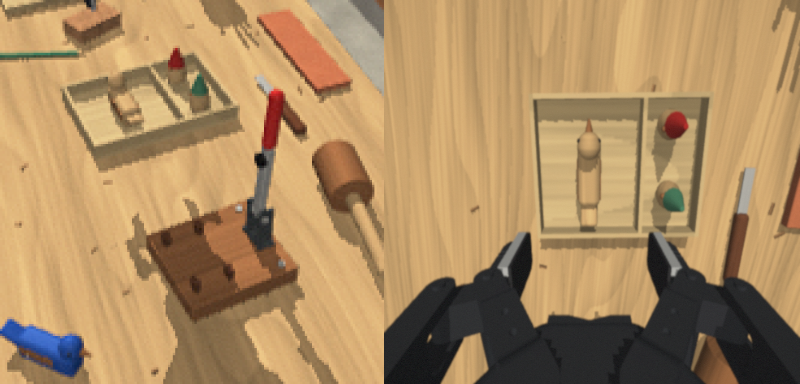

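The bird stands flat in the empty bay (wrist crop (588,180)). The lever is still at its stop, with its top at side column about 295, the same as while I pushed it. Nothing else has moved.

```bash
python3 -c "
from workcell import *
print(job_done())"
```

```text
the job is handed in; nothing more can be done
None
```

The clamp lever is fully open against its stop, the carved bird stands flat on its base in the tray's empty bay, and the job was handed in at about 16 s; the handle slipped from the grip near the stop, so I finished opening it with shut fingers, and that push peaked at about 61 N (wrist limit 120 N; the 40 N limit covers the arm and gripper body).

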